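# Change over the middle pot of the ink rack

## Robot

A 6-joint arm with a two-finger parallel gripper is mounted at the origin on a cart in front of the work surface, level with it; the furniture and walls round the work are solid. World frame = base frame: x ahead of the robot, y to its left, z up, the work surface at z = 0. Lengths are in m, angles in rad, forces in N, time in s.
With the tool pointing down it reaches from about 0.25 to 0.725 m from the base axis. Payload 4 kg.
Tool frame: the origin (TCP) lies on the centre line of the jaws, within the pads' length; the fingertips stand ahead of it and the grasp point (between the pads) lies 3 mm ahead of it (bot.tcp_to_tips is the z of the fingertips in the tool frame, in m); z points along the fingers, y is the line along which they close (so a half turn about z gives the same grasp; the last joint's range is limited). The gripper opens to 85 mm and grips with 20 to 120 N. Pads are 22 mm wide; open, the fingers measure 114 mm over their backs; the gripper's body (76 mm by 85 mm) begins 54 mm behind the grasp point. The pads swing forward as they close: fully open they stand 13 mm farther back than shut.
Start: joints at [-1.273, 0.241, 0.005, 1.335, 0, 1.571], TCP at [0.147, -0.478, 0.253] pointing down, gripper open.
Joint ranges: [-2.72, 2.72], [-1.05, 1.87], [-1.09, 1.28], [-1.99, 2.15], [-1.42, 1.44], [-3.14, 3.14]. Speed limits (rad/s): [2.79, 2.79, 3.14, 3.14, 3.14, 3.14].

## Interface

Orientations are given as a unit quaternion [x, y, z, w].
In Python, from workcell import telemetry, camera, camera_params, ticket, boxes_of, cut_out, spot_point, bot gives the robot as it stands.
- The arm moves only by the shell command python3 -m creep 'ROWS'. ROWS is text: rows parted by semicolons, each of 5 numbers parted by spaces: the opening, from 0 (shut) to 1 (fully open), then the shift along the tool's x, y, z in units of 150 mm (1.0 is 150 mm), then the turn about the tool's z in units of 180 degrees (1.0 is 180 degrees). In form: claw x y z turn; .... A call has 1 to 12 rows; each row is the pose to reach, as a shift and turn from the pose commanded when the call began, along the tool's axes at that moment, turning the shorter way round; what a row does not reach only later rows make up. A row lasts 1/8 s, in which the tool goes at most 62.5 mm and 10.7 degrees, less where a joint would pass 70% of its speed; a pose out of reach is approached as far as the arm can. A call with a number of a shift or a turn outside -1 to 1 is refused whole. A call with a gripper value outside its range is refused whole. The fingers move at their own pace and stop on an object; the grip force is fixed at half the most. Time passes only in rows, so rows that repeat a pose let the fingers close. It gives the time, the measured TCP pose, the force, the opening and the grip force at its end, in the units of the state.
- telemetry.get_obs(): the state, without advancing time (a new reading comes with each control period).
- camera(name): name is "side" or "top" or "wrist"; returns the picture (420x560x3 uint8, red, green, blue); there is no depth.
- camera_params(name): a dict with "camera_matrix" (3x3 intrinsics, pixels), "k1" (the pictures are not rectified: a ray, as slopes to the right and down, at radius r is drawn at 1 + k1 r^2 times it, then the intrinsics apply), "eye" and "attitude" of the camera in the world. Camera axes: x right, y down, z forward; pixel columns grow to the right and rows downward; lengths in m; the calibration is good to about 2 mm. A picture is of the moment at which its call begins: read the wrist's pose just before it. camera_params takes no time and is no camera call; for the wrist camera it gives the pose at the moment of the call.
- ticket.job_done(): hands the job in; it is judged then, once.
Trained networks look in the newest picture that a camera, given by its name, has taken for a name from the list of things; names that differ only in an ending like _2 or _b are one class to them, and where a whole thing is asked for, a point or a joint stands for the part that bears it (a point fixed in the world has none). Each returns a list of dicts, best first, with "conf" (0 to 1); they miss things now and then, are a little off and sometimes report something else, mostly with a low value. They report only what shows in the picture. A call takes as long as a camera call. They do not tell look-alikes from the thing itself.
- boxes_of(thing, camera): "at" ([x, y, z] in m, in world coordinates, good to about 4 mm: the middle of the surface that is visible of it).
- cut_out(thing, camera): "pixels" (420x560 bool, what is visible of it).
- spot_point(thing, camera): "at" ([x, y, z] in m, in world coordinates, good to about 4 mm: a listed point, or the origin of a listed thing).
The state is a dict: "clock": time; "joint_pos": joint angles; "joint_vel": joint speeds; "tau": joint torques, N m; "eef_pos": TCP position; "tool_rot": TCP orientation; "ft_force": force on the tool from outside, world axes, zero at the start; "ft_torque": the same for the moment, N m; "grip_width": finger opening in m; "grasp_force": force on a finger pad.
Only numpy, scipy, OpenCV 4.12 (cv2) and the standard library are available. Lean on these libraries where they do the work, as an engineer would, in place of code of your own. Each camera call takes 0.05 s, during which the arm holds its last target. There are 200 camera calls.

## Task

The freshly weighed low pot on the bench scale belongs in the middle of the wooden pot rack, and the used low pot standing there now has to go onto the middle of the scale's pan in its stead. The two tall pots beside it leave no room for fingers, so stand both of them on the drip tray first, change the two low pots over, and then put each tall pot back in the rack exactly where it stood. Keep every pot upright throughout, and leave all of them standing at rest.

Things in the scene. Friction and masses are not known exactly. Their poses are not given: they have to be found in the camera images.
- rack: Fixed plywood trough for three pots, 104 x 264 mm, walls 9 mm thick and 60 mm high, open above. Origin: centre of its underside, below the middle cell; y along the row, z up. Inside 86 mm wide (x), 246 mm long (y), floor 8 mm above the origin. Two battens, 7 mm high, at y = +-40 mm part its floor; cell centres at y = -80, 0, +80 mm. Place and heading vary.
- tray: Fixed sheet-metal drip tray, 290 x 130 mm, long side along its x; floor 3 mm above the bench, rim 14 mm high. Origin: centre of its underside. Empty at the start, with room for three pots in a row along x. It is left or right of the rack.
- scale_pan (a point): Centre of the upper face of the square steel pan (145 x 155 mm, 42 mm above the bench) of the fixed grey bench scale; z up, -x towards its display. The scale is on the other side of the rack from the tray.
- tall_white: Tall tapered ink pot, white lid, dark red-brown body, 101 mm high, widest at the lid collar (72 mm; 65 mm firm between fingers), about 0.24 kg. Origin: centre of its underside, z up. Starts in one end cell of the rack, where its lid is 109 mm above the bench: grip the collar above the rack's walls, from any side.
- tall_green: Tall tapered ink pot, green lid, yellow body, 94 mm high, widest at the lid collar (71 mm; 64 mm firm between fingers), about 0.24 kg. Origin: centre of its underside, z up. Starts in the other end cell of the rack, where its lid is 102 mm above the bench: grip it the same way.
- low_used: Used low ink pot, white lid, yellow bowl, 53 mm high, widest at the lid collar (68 mm; 61 mm firm between fingers), about 0.16 kg. Origin: centre of its underside, z up. Starts in the rack's middle cell, its lid level with the walls, so it can be gripped only with the fingers along the row (rack y), once both end cells are empty.
- low_fresh: Fresh low ink pot, teal lid, purple bowl, 54 mm high, widest at the lid collar (70 mm; 63 mm firm between fingers), about 0.16 kg. Origin: centre of its underside, z up. Starts on the scale's pan.
Things that resemble listed ones, but are neither listed nor needed, are in the scene too. What is shaped like the tall_white but orange is not meant. Leave any orange look-alike of the tall_green alone.

How it is judged:
On the way, in this order (a step that is already met when the one before it is completed fails the run):
1. both tall pots stand upright on the drip tray, let go (x of tall_white in the frame of tray between -0.13 and 0.13 m and y of tall_white in the frame of tray between -0.055 and 0.055 m and z of each of tall_white, tall_green in the frame of tray below 0.01 m and linear speed of each of tall_white, tall_green below 0.02 m/s and angular speed of each of tall_white, tall_green below 0.2 rad/s and angle between each of tall_white, tall_green's own z axis and vertical below 0.1 rad and contact force between the fingers and tall_white below 0.05 N and x of tall_green in the frame of tray between -0.13 and 0.13 m and y of tall_green in the frame of tray between -0.055 and 0.055 m and contact force between the fingers and tall_green below 0.05 N), for 0.2 s.
2. the fresh low pot stands in the middle cell of the rack and the used one on the middle of the scale's pan, both let go (horizontal distance between low_fresh and rack below 0.015 m and z of low_fresh in the frame of rack below 0.013 m and linear speed of each of low_fresh, low_used below 0.02 m/s and angular speed of each of low_fresh, low_used below 0.2 rad/s and angle between each of low_fresh, low_used's own z axis and vertical below 0.1 rad and contact force between the fingers and low_fresh below 0.05 N and distance between low_used and scale_pan below 0.015 m and contact force between the fingers and low_used below 0.05 N), for 0.2 s.
At the end, for the whole second after the job is handed in: Each tall pot stands in the rack within 15 mm of where it started; the fresh low pot on the rack's floor within 15 mm of the middle cell's centre; the used low pot within 15 mm of the scale pan's centre; all four upright within 0.1 rad, at rest and let go (all of step 2 and distance of each of tall_white, tall_green from where it was at the start of the episode below 0.015 m and z of each of tall_white, tall_green in the frame of rack below 0.013 m and linear speed of each of tall_white, tall_green below 0.02 m/s and angular speed of each of tall_white, tall_green below 0.2 rad/s and angle between each of tall_white, tall_green's own z axis and vertical below 0.1 rad and contact force between the fingers and tall_white below 0.05 N and contact force between the fingers and tall_green below 0.05 N); the robot touches nothing.
It fails at once if a pot is tipped by more than 0.6 rad (angle between any of tall_white, tall_green, low_used, low_fresh's own z axis and vertical above 0.6 rad).
It also fails if it takes over 136 s, if anything falls off the work surface, if the arm or the gripper's body presses on something with over 40 N, if the wrist force passes 120 N, or if a joint passes its speed limit or range.

## Working session

There is one attempt and no reset: what is moved stays moved. The work goes in short steps, Python scripts to look and compute and a shell command to move; the robot and the scene stay as the last step left them, time stands still between calls to the robot, and variables do not carry over. Pictures are saved under pics/ and viewed, at most 14 in all, crops included, and the job is handed in when it is done.

```bash
mkdir -p pics; ls; cat > h.py <<'E'
import numpy as np, cv2
from workcell import telemetry, camera, camera_params, ticket, boxes_of, cut_out, spot_point, bot
def snap(n,f):
    im=camera(n); cv2.imwrite('pics/'+f,im[:,:,::-1]); return im
E
python3 - <<'E'
from h import *
for c in ('top','side'):
    snap(c,c+'0.png'); p=camera_params(c); print(c,p)
    for t in ('rack','tray','scale_pan','tall_white','tall_green','low_used','low_fresh'):
        print(t,[(np.round(d['at'],3).tolist(),round(d['conf'],2)) for d in spot_point(t,c)])
o=telemetry.get_obs(); print(o, bot.tcp_to_tips)
E
```

```text
pics
top {'camera_matrix': array([[388.92060377,   0.        , 278.90838012],
       [  0.        , 388.92060377, 210.76677645],
       [  0.        ,   0.        ,   1.        ]]), 'k1': -0.026740739717481938, 'eye': array([0.47505956, 0.00881552, 0.98953986]), 'attitude': array([ 0.7083292 , -0.70492594,  0.02817681, -0.02356344])}
rack []
tray [([0.478, -0.344, 0.001], 0.93)]
scale_pan [([0.484, 0.339, 0.04], 0.88)]
tall_white [([0.634, 0.301, 0.002], 0.6)]
tall_green [([0.545, -0.031, 0.007], 0.63)]
low_used [([0.563, 0.051, 0.007], 0.97), ([0.498, 0.327, 0.041], 0.74)]
low_fresh [([0.5, 0.328, 0.042], 0.71)]
side {'camera_matrix': array([[488.22099638,   0.        , 272.62729853],
       [  0.        , 488.22099638, 210.92519302],
       [  0.        ,   0.        ,   1.        ]]), 'k1': -0.1211521732125259, 'eye': array([0.29851235, 0.90727676, 0.72627867]), 'attitude': array([-0.13100581,  0.87629685, -0.45976196,  0.05966785])}
rack [([0.569, 0.047, 0.002], 0.79)]
tray [([0.48, -0.343, 0.001], 0.95), ([0.499, 0.324, 0.042], 0.32)]
scale_pan [([0.491, 0.338, 0.044], 0.82)]
ta
[... 234 characters left out ...]
lock': 0.8, 'joint_pos': array([-1.27298584e+00,  2.40572815e-01,  5.02563992e-03,  1.33517580e+00,
       -9.96596488e-06,  1.57079854e+00]), 'joint_vel': array([ 0.00185007,  0.00064497,  0.00183426,  0.00097519, -0.00064456,
       -0.00025496]), 'tau': array([ 6.23834658e-04, -3.72155106e+01,  2.52677411e+01,  9.97926145e-04,
        1.25297024e-04,  1.93136973e-08]), 'eef_pos': array([ 0.14671721, -0.47801098,  0.25332986]), 'tool_rot': array([9.88934247e-01, 1.48354487e-01, 5.13063002e-07, 3.70078924e-05]), 'ft_force': array([-0.17059224,  0.59109199, -0.22108888]), 'ft_torque': array([-0.00815427, -0.02058133,  0.03451603]), 'grasp_force': 0.0, 'grip_width': 0.08558030852748694} 0.022
```

View pics/top0.png

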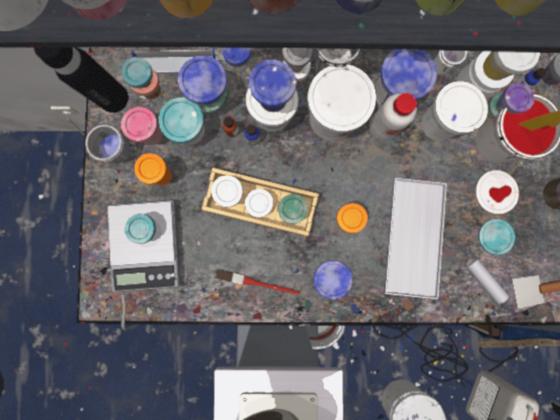

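View pics/side0.png

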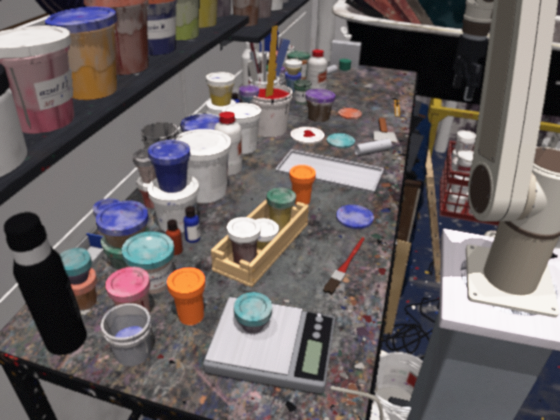

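The candidates in the top view:
- **tall_white:** rack left lid at (226,190). The orange look-alike at (151,169) is not meant.
- **tall_green:** rack right lid at (293,208). The orange look-alike at (352,218) is not meant.
- **low_used:** rack middle, white lid at (259,203).
- **low_fresh:** teal lid on the scale pan at (139,229). The other teal lids at (182,120), (137,72) and (497,237) are not meant.

The tray is empty, on the right at (415,238). I'll bring the wrist camera over the rack next.

```bash
cat >> h.py <<'E'
from scipy.spatial.transform import Rotation as R
def ray(n,px,p=None):
    p=p or camera_params(n); K=p['camera_matrix']
    d=np.array([(px[0]-K[0,2])/K[0,0],(px[1]-K[1,2])/K[1,1]]); u=d.copy()
    for _ in range(20): u=d/(1+p['k1']*(u@u))
    v=R.from_quat(p['attitude']).apply([u[0],u[1],1]); return np.array(p['eye']),v/np.linalg.norm(v)
def onz(n,px,z,p=None):
    e,v=ray(n,px,p); return e+v*(z-e[2])/v[2]
def proj(P,p):
    q=R.from_quat(p['attitude']).inv().apply(np.array(P)-p['eye']); u=q[:2]/q[2]; K=p['camera_matrix']
    u=u*(1+p['k1']*(u@u)); return u*K[0,0]+K[:2,2]
def tri(rays):
    A=0;b=0
    for e,v in rays:
        M=np.eye(3)-np.outer(v,v); A=A+M; b=b+M@e
    x=np.linalg.solve(A,b); return x,[np.linalg.norm(np.cross(x-e,v)) for e,v in rays]
def go(P,yawy=None):
    """print shift/turn in row units to TCP P, tool y along world heading yawy (deg, mod 180)"""
    o=telemetry.get_obs(); r=R.from_quat(o['tool_rot']); m=r.as_matrix()
    s=r.inv().apply(np.array(P)-o['eef_pos'])/.15
    cur=np.degrees(np.arctan2(m[1,1],m[0,1])); t=0
    if yawy is not None: t=-((yawy-cur+90)%180-90)/180
    print('pos',o['eef_pos'].round(4),'yheading',cur.round(2),'shift',s.round(3),'turn',round(t,4),'j6',o['joint_pos'][5].round(2),'t',o['clock'])
E
python3 - <<'E'
from h import *
go([.47,-.1,.33]); o=telemetry.get_obs()
p=camera_params('wrist'); r=R.from_quat(o['tool_rot'])
print(r.inv().apply(p['eye']-o['eef_pos']), (r.inv()*R.from_quat(p['attitude'])).as_matrix().round(2),p['camera_matrix'][0])
E
```

```text
pos [ 0.1467 -0.478   0.2533] yheading -72.94 shift [ 2.8   -1.777 -0.511] turn 0 j6 1.57 t 0.8
[ 0.07379272  0.00077466 -0.12039446] [[ 0.   -0.96 -0.29]
 [ 1.    0.    0.  ]
 [-0.   -0.29  0.96]] [355.11850677   0.         269.92725547]
```

```bash
python3 -m creep '1 0.3 -0.2 -0.2 0;1 0.6 -0.5 -0.4 0;1 0.93 -0.6 -0.5 0;1 0.93 -0.6 -0.5 0;1 0.93 -0.6 -0.5 0;1 0.93 -0.6 -0.5 0'; python3 -m creep '1 0.35 -0.2 0 0;1 0.7 -0.4 0 0;1 0.93 -0.6 0 0;1 0.93 -0.6 0 0;1 0.93 -0.6 0 0;1 0.93 -0.6 0 0';  python3 -m creep '1 0.35 -0.2 0 0;1 0.7 -0.4 0 0;1 0.9 -0.6 0 0;1 0.9 -0.6 0 0;1 0.9 -0.6 0 0;1 0.9 -0.6 0 0'; python3 -c "
from h import *; go([.47,.05,.33],78)"
```

```text
clock: 1.55
eef_pos: [0.2527, -0.3515, 0.3276]
tool_rot: [0.989, 0.147, -0.0, -0.001]
ft_force: [-0.0, 0.5, 0.3]
grip_width: 0.0855
grasp_force: 0.0
clock: 2.3
eef_pos: [0.3598, -0.2253, 0.3281]
tool_rot: [0.989, 0.147, -0.0, -0.0]
ft_force: [-0.2, -0.8, 0.3]
grip_width: 0.0852
grasp_force: 0.0
clock: 3.05
eef_pos: [0.4627, -0.0998, 0.3284]
tool_rot: [0.989, 0.147, -0.0, 0.0]
ft_force: [-0.2, 0.3, 0.6]
grip_width: 0.0855
grasp_force: 0.0
pos [ 0.4627 -0.0998  0.3284] yheading -73.09 shift [ 0.337 -0.941 -0.011] turn 0.1606 j6 2.63 t 3.05
```

```bash
python3 -m creep '1 0.1 -0.2 0.3 -0.06;1 0.2 -0.3 0.4 -0.12;1 0.2 -0.3 0.4 -0.18;1 0.2 -0.3 0.4 -0.24;1 0.2 -0.3 0.4 -0.30;1 0.2 -0.3 0.4 -0.36;1 0.2 -0.3 0.4 -0.42;1 0.2 -0.3 0.4 -0.48;1 0.2 -0.3 0.4 -0.54;1 0.2 -0.3 0.4 -0.60;1 0.2 -0.3 0.4 -0.66;1 0.2 -0.3 0.4 -0.72';python3 -m creep '1 0 0 0 -0.06;1 0 0 0 -0.117;1 0 0 0 -0.117;1 0 0 0 -0.117';  python3 - <<'E'
from h import *
go([.49,.1,.27],78)
import json
snap('wrist','w1.png'); p=camera_params('wrist'); np.save('w1p.npy',p,allow_pickle=True)
for t in ('rack','tall_white','tall_green','low_used','low_fresh'):
    print(t,[(np.round(d['at'],3).tolist(),round(d['conf'],2)) for d in spot_point(t,'wrist')])
E
```

```text
clock: 4.55
eef_pos: [0.4784, -0.0479, 0.2686]
tool_rot: [0.291, 0.957, -0.0, 0.0]
ft_force: [-0.4, -0.4, -0.3]
grip_width: 0.0852
grasp_force: 0.0
clock: 5.05
eef_pos: [0.4786, -0.0473, 0.2684]
tool_rot: [0.115, 0.993, -0.0, 0.0]
ft_force: [-0.7, 0.2, 0.7]
grip_width: 0.0854
grasp_force: 0.0
pos [ 0.4786 -0.0473  0.2684] yheading 76.81 shift [ 0.15   0.973 -0.01 ] turn -0.0066 j6 0.13 t 5.05
rack [([0.563, 0.052, 0.004], 0.76)]
tall_white [([0.584, 0.127, 0.006], 0.96)]
tall_green [([0.543, -0.028, 0.006], 0.91), ([0.527, -0.167, -0.002], 0.87)]
low_used [([0.561, 0.052, 0.006], 0.64)]
low_fresh []
```

View pics/w1.png

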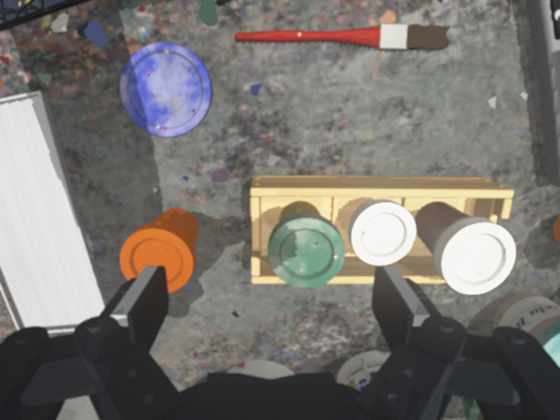

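In the wrist view the green lid is at (306,252), the low white lid at (382,232), the tall white lid at (475,256), and the orange look-alike at (157,258) is outside the rack. I'll take a second view for triangulation.

```bash
python3 -m creep '1 0.1 0.3 0 0;1 0.15 0.7 0 0;1 0.15 0.97 0 -0.007;1 0.15 0.97 0 -0.007;1 0.15 0.97 0 -0.007;1 0.15 0.97 0 -0.007;1 0.15 0.97 0 -0.007'; python3 - <<'E'
from h import *
go([.49,.1,.27],78)
snap('wrist','w2.png'); p=camera_params('wrist'); np.save('w2p.npy',p,allow_pickle=True)
for t in ('rack','tall_white','tall_green','low_used','low_fresh','scale_pan'):
    print(t,[(np.round(d['at'],3).tolist(),round(d['conf'],2)) for d in spot_point(t,'wrist')])
E
```

```text
clock: 6.22
eef_pos: [0.4894, 0.0993, 0.2684]
tool_rot: [0.103, 0.995, -0.0, 0.0]
ft_force: [-0.4, 0.5, -0.3]
grip_width: 0.0857
grasp_force: 0.0
pos [0.4894 0.0993 0.2684] yheading 78.19 shift [-0.003  0.006 -0.011] turn 0.0011 j6 0.41 t 6.225
rack []
tall_white [([0.637, 0.3, -0.0], 0.91), ([0.584, 0.125, 0.005], 0.82)]
tall_green [([0.526, -0.168, -0.001], 0.96), ([0.546, -0.03, 0.009], 0.69)]
low_used [([0.563, 0.052, 0.005], 0.77)]
low_fresh [([0.502, 0.324, 0.04], 0.81)]
scale_pan [([0.584, 0.128, 0.006], 0.33)]
```

View pics/w2.png

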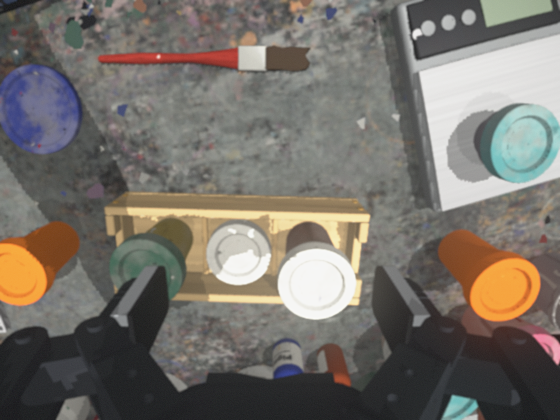

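The second view has green at (148,267), low white at (240,252), tall white at (317,282) and fresh teal at (525,143). I'll refine the lid centres by ellipse fits and check the rack corners in one close crop.

```bash
cat > m.py <<'E'
from h import *
seeds={'tg':[(306,252),(148,267)],'lu':[(382,232),(240,252)],'tw':[(475,256),(317,282)]}
ims=[cv2.imread(f'pics/w{i}.png') for i in (1,2)]; ps=[np.load(f'w{i}p.npy',allow_pickle=True).item() for i in (1,2)]
vis=[]
cents={}
for i in (0,1):
    im=ims[i]; hsv=cv2.cvtColor(im,cv2.COLOR_BGR2HSV); v=im.copy()
    for k,s in seeds.items():
        if k=='tg': m=cv2.inRange(hsv,(65,50,30),(95,255,255))
        else: m=cv2.inRange(hsv,(0,0,125),(180,55,255))
        z=np.zeros_like(m); cv2.circle(z,s[i],46,255,-1); m&=z
        m=cv2.morphologyEx(m,cv2.MORPH_OPEN,np.ones((5,5)))
        c=max(cv2.findContours(m,0,1)[0],key=cv2.contourArea); e=cv2.fitEllipse(cv2.convexHull(c)); cents.setdefault(k,[]).append(e[0])
        print(i,k,np.round(e[0],1),np.round(e[1],1)); cv2.ellipse(v,e,(255,0,255),1)
    vis.append(v)
for k,c in cents.items():
    x,d=tri([ray('',c[i],ps[i]) for i in (0,1)]); print(k,x.round(4),np.round(d,4))
a=cv2.resize(vis[0][165:310,240:525],(798,406),interpolation=2)
b=cv2.resize(vis[1][180:325,95:380],(798,406),interpolation=2)
cv2.imwrite('pics/c.png',cv2.resize(np.vstack([a,b]),(590,600)))
cv2.imwrite('pics/ca.png',a)
E
python3 m.py
```

```text
0 tg [314.6 259.4] [50.6 53.4]
0 lu [383.5 236.4] [67. 79.]
0 tw [476.9 257.3] [84.4 89.5]
1 tg [162.5 259.7] [12.2 31.6]
1 lu [238.4 252.3] [65.4 66.5]
1 tw [315.3 284.3] [80.8 87.5]
tg [ 0.5515 -0.0226  0.0803] [0.0087 0.0087]
lu [0.5618 0.0497 0.0567] [0.0021 0.0021]
tw [0.5825 0.1201 0.105 ] [0.0009 0.0009]
```

View pics/c.png

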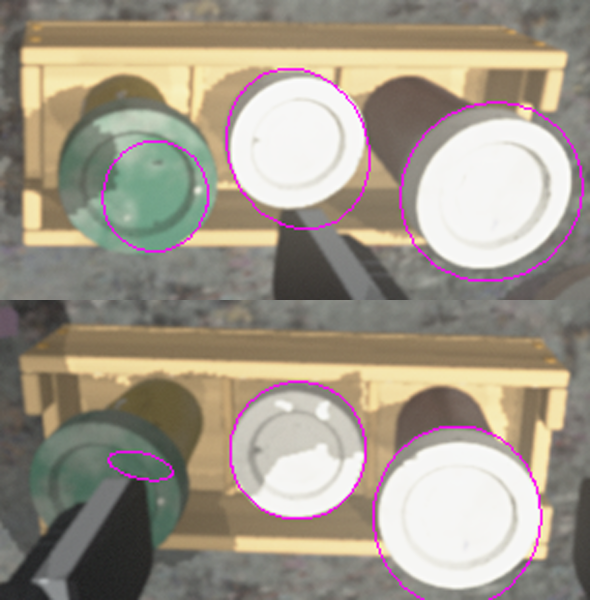

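```bash
cat > m2.py <<'E'
from h import *
ps=[np.load(f'w{i}p.npy',allow_pickle=True).item() for i in (1,2)]
for k,c in {'tg':[(306.2,251),(147.7,269.4)],'lu':[(384,234.1),(239,252.5)],'tw':[(478.2,258.3),(316.8,283.9)]}.items():
    x,d=tri([ray('',c[i],ps[i]) for i in (0,1)]); print(k,x.round(4),np.round(d,4))
s=2.07
c1=[(23,50),(566,52)]; c2=[(22,53),(568,71)]
P=[[onz('',(240+u/s,165+v/s),.06,ps[0])for u,v in c1],[onz('',(95+u/s,180+v/s),.06,ps[1]) for u,v in c2]]
for i in (0,1):
    x,d=tri([ray('',(240+c1[i][0]/s,165+c1[i][1]/s),ps[0]),ray('',(95+c2[i][0]/s,180+c2[i][1]/s),ps[1])]); print('corner',i,x.round(4),np.round(d,4))
for a,b in P:
    y=(b-a); L=np.linalg.norm(y); y/=L; n=np.array([y[1],-y[0],0]); print(a.round(3),b.round(3),'len',L.round(4),'head',np.degrees(np.arctan2(y[1],y[0])).round(2),'centre',((a+b)/2+n*.052).round(4))
E
python3 m2.py
```

```text
tg [ 0.5437 -0.0302  0.0942] [0.0003 0.0003]
lu [0.5607 0.0505 0.057 ] [0.0008 0.0008]
tw [0.5836 0.1215 0.1043] [0.0002 0.0002]
corner 0 [ 0.4847 -0.0691  0.0566] [0.001 0.001]
corner 1 [0.5451 0.1865 0.0583] [0.0002 0.0002]
[ 0.485 -0.069  0.06 ] [0.544 0.185 0.06 ] len 0.2611 head 76.86 centre [0.5652 0.0464 0.06  ]
[ 0.483 -0.067  0.06 ] [0.545 0.186 0.06 ] len 0.2606 head 76.31 centre [0.5644 0.0472 0.06  ]
```

```bash
python3 - <<'E'
from h import *
p=camera_params('top')
c=[onz('top',q,.014)[:2] for q in [(396,180),(446,181),(388,294),(437,298)]]
print(np.round(c,4).tolist(), np.mean(c,0).round(4))
go([.5445,-.031,.09],76.6)
E
```

```text
[[0.6265, -0.2946], [0.6249, -0.4231], [0.3402, -0.2699], [0.3303, -0.3929]] [ 0.4805 -0.3451]
pos [0.4894 0.1001 0.2683] yheading 78.27 shift [-0.537 -0.781  1.189] turn 0.0093 j6 0.41 t 6.575
```

```bash
python3 -m creep '1 -0.3 -0.4 0 0;1 -0.537 -0.7 0.1 0.009;1 -0.537 -0.781 0.3 0.009;1 -0.537 -0.781 0.5 0.009;1 -0.537 -0.781 0.6 0.009;1 -0.537 -0.781 0.6 0.009;1 -0.537 -0.781 0.6 0.009'; python3 - <<'E'
from h import *
go([.5445,-.031,.09],76.6); snap('wrist','w3.png')
E
```

```text
clock: 7.45
eef_pos: [0.5454, -0.0304, 0.1796]
tool_rot: [0.116, 0.993, 0.0, 0.001]
ft_force: [0.6, 0.5, 0.1]
grip_width: 0.0852
grasp_force: 0.0
pos [ 0.5454 -0.0304  0.1796] yheading 76.73 shift [ 0.006 -0.006  0.597] turn 0.0007 j6 0.18 t 7.45
```

View pics/w3.png

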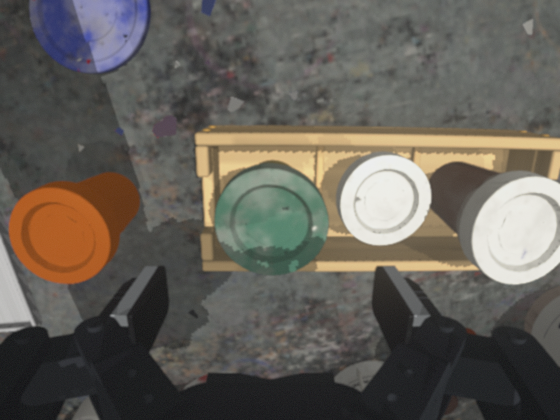

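The green lid is at (271,220), centred between the jaws. I'll descend and grip.

```bash
python3 -m creep '1 0 0 0.2 0;1 0.005 -0.005 0.4 0;1 0.005 -0.005 0.55 0;1 0.005 -0.005 0.6 0;1 0.005 -0.005 0.6 0;0 0.005 -0.005 0.6 0;0 0.005 -0.005 0.6 0;0 0.005 -0.005 0.6 0;0 0.005 -0.005 0.6 0;0 0.005 -0.005 0.6 0;0 0.005 -0.005 0.6 0'
```

```text
clock: 8.88
eef_pos: [0.5451, -0.0312, 0.0903]
tool_rot: [0.116, 0.993, 0.0, 0.002]
ft_force: [-0.3, 0.6, 5.3]
grip_width: 0.0601
grasp_force: 64.4
```

The width is 60 mm where 64 was expected, so the pads may sit below the collar. I'll regrip 8 mm higher.

```bash
python3 -m creep '1 0 0 0 0;1 0 0 0 0;1 0 0 -0.053 0;1 0 0 -0.053 0;0 0 0 -0.053 0;0 0 0 -0.053 0;0 0 0 -0.053 0;0 0 0 -0.053 0;0 0 0 -0.053 0;0 0 0 -0.053 0'
```

```text
clock: 10.12
eef_pos: [0.5443, -0.0312, 0.097]
tool_rot: [0.116, 0.993, 0.0, 0.001]
ft_force: [-0.3, 1.2, 5.3]
grip_width: 0.0597
grasp_force: 64.9
```

```bash
python3 -m creep '0 0 0 -0.1 0;0 0 0 -0.3 0;0 0 0 -0.6 0;0 0 0 -0.9 0;0 0 0 -0.95 0;0 0 0 -0.95 0'; python3 - <<'E'
from h import *
go([.58,-.354,.239],84.6)
E
```

```text
clock: 10.88
eef_pos: [0.5434, -0.0314, 0.2386]
tool_rot: [0.116, 0.993, -0.0, -0.0]
ft_force: [-0.4, 0.4, -2.8]
grip_width: 0.0601
grasp_force: 65.3
pos [ 0.5434 -0.0314  0.2386] yheading 76.67 shift [-0.733 -2.036 -0.003] turn -0.044 j6 0.17 t 10.875
```

```bash
python3 -m creep '0 -0.1 -0.25 0 0;0 -0.2 -0.6 0 -0.02;0 -0.36 -1 0 -0.044;0 -0.36 -1 0 -0.044;0 -0.36 -1 0 -0.044'; python3 -m creep '0 -0.1 -0.3 0 0;0 -0.2 -0.6 0 0;0 -0.24 -1 0 0;0 -0.24 -1 0 0;0 -0.24 -1 0 0;0 -0.24 -1 0 0'; python3 - <<'E'
from h import *
go([.58,-.354,.094],84.6)
E
```

```text
clock: 11.5
eef_pos: [0.5604, -0.1896, 0.2364]
tool_rot: [0.048, 0.999, 0.001, -0.002]
ft_force: [0.4, -0.2, -1.8]
grip_width: 0.0599
grasp_force: 65.5
clock: 12.25
eef_pos: [0.5837, -0.3402, 0.2387]
tool_rot: [0.046, 0.999, 0.0, -0.0]
ft_force: [0.5, 0.6, -2.3]
grip_width: 0.06
grasp_force: 65.8
pos [ 0.5837 -0.3402  0.2387] yheading 84.75 shift [ 0.015 -0.094  0.965] turn 0.0008 j6 -0.44 t 12.25
```

```bash
python3 -m creep '0 0.015 -0.094 0.2 0;0 0.015 -0.094 0.5 0;0 0.015 -0.094 0.75 0;0 0.015 -0.094 0.88 0;0 0.015 -0.094 0.95 0;0 0.015 -0.094 0.97 0;0 0.015 -0.094 0.98 0;0 0.015 -0.094 0.98 0'
```

```text
clock: 13.25
eef_pos: [0.5804, -0.3565, 0.0929]
tool_rot: [0.047, 0.999, -0.0, 0.001]
ft_force: [-1.0, -0.7, -1.9]
grip_width: 0.0597
grasp_force: 65.8
```

```bash
python3 -m creep '0 0 0 0.01 0;0 0 0 0.015 0;0 0 0 0.015 0'
```

```text
clock: 13.62
eef_pos: [0.5808, -0.3567, 0.092]
tool_rot: [0.047, 0.999, -0.001, 0.002]
ft_force: [-1.8, 0.9, 5.0]
grip_width: 0.06
grasp_force: 66.5
```

```bash
python3 -m creep '1 0 0 0 0;1 0 0 0 0;1 0 0 0 0;1 0 0 0 0;1 0 0 -0.15 0;1 0 0 -0.4 0;1 0 0 -0.75 0;1 0 0 -0.9 0;1 0 0 -0.9 0'; python3 - <<'E'
from h import *
for c in ('wrist','top'):
    snap(c,c+'5.png'); print([(np.round(d['at'],3).tolist(),round(d['conf'],2)) for d in spot_point('tall_green',c)])
go([.584,.124,.227],76.6)
E
```

```text
clock: 14.75
eef_pos: [0.581, -0.357, 0.2272]
tool_rot: [0.047, 0.999, -0.001, 0.002]
ft_force: [0.5, 0.0, -0.8]
grip_width: 0.0854
grasp_force: 0.0
[([0.585, -0.355, 0.005], 0.83), ([0.524, -0.169, -0.004], 0.63)]
[([0.584, -0.356, 0.003], 0.96), ([0.526, -0.169, -0.001], 0.58)]
pos [ 0.5789 -0.3558  0.222 ] yheading 84.6 shift [ 0.268  3.188 -0.026] turn 0.0444 j6 -0.46 t 14.95
```

View pics/wrist5.png

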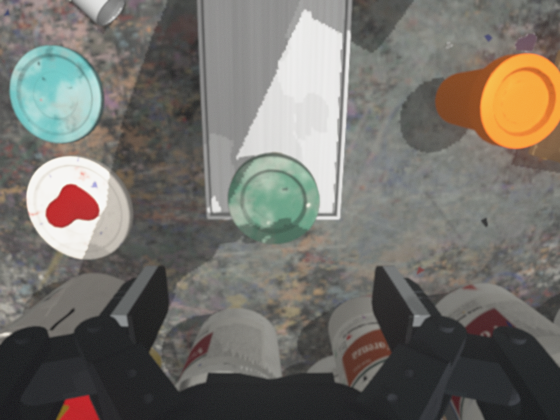

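Green stands on the tray at (274,198). Next is tall_white.

```bash
python3 -m creep '1 0.05 0.3 0 0;1 0.07 0.6 0 0;1 0.08 1 0 0.02;1 0.08 1 0 0.044;1 0.08 1 0 0.044'; python3 -m creep '1 0 0.4 0 0;1 0 0.8 0 0;1 0 1 0 0;1 0 1 0 0';python3 -m creep '1 0 0.4 0 0;1 0 0.8 0 0;1 0 1 0 0;1 0 1 0 0;1 0 1 0 0'; python3 - <<'E'
from h import *
go([.584,.124,.2],76.6)
E
```

```text
clock: 15.58
eef_pos: [0.5814, -0.2048, 0.223]
tool_rot: [0.115, 0.993, 0.0, -0.001]
ft_force: [-0.0, -0.5, 0.0]
grip_width: 0.0856
grasp_force: 0.0
clock: 16.08
eef_pos: [0.6166, -0.0584, 0.2233]
tool_rot: [0.114, 0.993, 0.0, -0.001]
ft_force: [0.5, 0.5, -0.1]
grip_width: 0.0853
grasp_force: 0.0
clock: 16.7
eef_pos: [0.6509, 0.084, 0.2238]
tool_rot: [0.117, 0.993, -0.001, -0.001]
ft_force: [-0.3, -0.1, 0.2]
grip_width: 0.0856
grasp_force: 0.0
pos [0.6509 0.084  0.2238] yheading 76.58 shift [0.496 0.156 0.159] turn -0.0001 j6 0.36 t 16.7
```

```bash
python3 -m creep '1 0.3 0.1 0.1 0;1 0.496 0.156 0.16 0;1 0.496 0.156 0.16 0;1 0.496 0.156 0.16 0;1 0.496 0.156 0.16 0'; python3 - <<'E'
from h import *
go([.584,.124,.104],76.6)
im=snap('wrist','w6.png');
for k in ('tall_white',): print([(np.round(d['at'],3).tolist(),round(d['conf'],2)) for d in spot_point(k,'wrist')])
E
```

```text
clock: 17.32
eef_pos: [0.5853, 0.1248, 0.2011]
tool_rot: [0.117, 0.993, 0.0, 0.001]
ft_force: [0.8, -0.4, -0.3]
grip_width: 0.0855
grasp_force: 0.0
pos [0.5853 0.1248 0.2011] yheading 76.57 shift [ 0.008 -0.008  0.647] turn -0.0002 j6 0.44 t 17.325
[([0.636, 0.298, -0.001], 0.8), ([0.587, 0.126, 0.008], 0.63)]
```

View pics/w6.png

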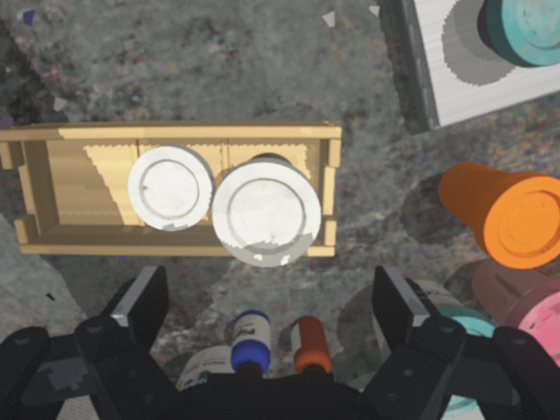

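The white lid is at (267,213), centred. I'll descend and grip.

```bash
python3 -m creep '1 0 0 0.2 0;1 0.008 -0.008 0.4 0;1 0.008 -0.008 0.6 0;1 0.008 -0.008 0.647 0;1 0.008 -0.008 0.647 0;0 0.008 -0.008 0.647 0;0 0.008 -0.008 0.647 0;0 0.008 -0.008 0.647 0;0 0.008 -0.008 0.647 0;0 0.008 -0.008 0.647 0;0 0.008 -0.008 0.647 0'; python3 -m creep '0 0 0 -0.1 0;0 0 0 -0.3 0;0 0 0 -0.6 0;0 0 0 -0.9 0;0 0 0 -0.95 0;0 0 0 -0.95 0'; python3 - <<'E'
from h import *
go([.38,-.335,.246],84.6)
E
```

```text
clock: 18.8
eef_pos: [0.584, 0.1251, 0.1058]
tool_rot: [0.116, 0.993, 0.0, 0.002]
ft_force: [-0.3, -1.8, 6.4]
grip_width: 0.0622
grasp_force: 65.3
clock: 19.55
eef_pos: [0.5825, 0.1252, 0.2459]
tool_rot: [0.116, 0.993, 0.0, 0.0]
ft_force: [-1.0, -0.0, -4.2]
grip_width: 0.0625
grasp_force: 66.6
pos [0.5825 0.1252 0.2459] yheading 76.69 shift [ 6.070e-01 -3.296e+00 -1.000e-03] turn -0.044 j6 0.44 t 19.55
```

```bash
python3 -m creep '0 0.05 -0.25 0 0;0 0.15 -0.6 0 0;0 0.2 -1 0 0;0 0.2 -1 0 0;0 0.2 -1 0 0'; python3 -m creep '0 0.05 -0.35 0 0;0 0.15 -0.7 0 0;0 0.2 -1 0 0;0 0.2 -1 0 0;0 0.2 -1 0 0'; python3 -m creep '0 0.05 -0.35 0 0;0 0.15 -0.7 0 -0.02;0 0.2 -1 0 -0.044;0 0.2 -1 0 -0.044;0 0.2 -1 0 -0.044;0 0.2 -1 0 -0.044' | head -2; python3 - <<'E'
from h import *
go([.38,-.335,.102],84.6)
E
```

```text
clock: 20.18
eef_pos: [0.5181, -0.014, 0.2443]
tool_rot: [0.116, 0.993, 0.0, -0.002]
ft_force: [-0.1, 0.8, -2.9]
grip_width: 0.0623
grasp_force: 67.1
clock: 20.8
eef_pos: [0.4557, -0.152, 0.2453]
tool_rot: [0.115, 0.993, 0.0, -0.0]
ft_force: [0.3, -0.1, -3.0]
grip_width: 0.0623
grasp_force: 67.6
clock: 21.55
eef_pos: [0.3923, -0.2906, 0.2458]
pos [ 0.3923 -0.2906  0.2458] yheading 84.75 shift [ 0.055 -0.303  0.958] turn 0.0009 j6 -0.55 t 21.55
```

```bash
python3 -m creep '0 0.055 -0.303 0.2 0;0 0.055 -0.303 0.5 0;0 0.055 -0.303 0.75 0;0 0.055 -0.303 0.88 0;0 0.055 -0.303 0.94 0;0 0.055 -0.303 0.96 0;0 0.055 -0.303 0.965 0;0 0.055 -0.303 0.965 0'
```

```text
clock: 22.55
eef_pos: [0.3795, -0.3369, 0.1021]
tool_rot: [0.047, 0.999, -0.001, 0.001]
ft_force: [0.1, 0.4, -3.9]
grip_width: 0.0621
grasp_force: 68.1
```

```bash
python3 -m creep '0 0 0 0.007 0;0 0 0 0.013 0;0 0 0 0.013 0;0 0 0 0.02 0;0 0 0 0.02 0'|sed -n 2,4p
```

```text
eef_pos: [0.3803, -0.3372, 0.1008]
tool_rot: [0.047, 0.999, -0.001, 0.002]
ft_force: [-0.7, 2.3, 10.9]
```

```bash
python3 -m creep '1 0 0 -0.015 0;1 0 0 -0.015 0;1 0 0 -0.015 0;1 0 0 -0.015 0;1 0 0 -0.15 0;1 0 0 -0.4 0;1 0 0 -0.75 0;1 0 0 -0.9 0;1 0 0 -0.9 0'; python3 - <<'E'
from h import *
snap('top','top7.png')
for k in ('tall_white','tall_green','low_used','rack'): print(k,[(np.round(d['at'],3).tolist(),round(d['conf'],2)) for d in spot_point(k,'top')])
go([.562,.05,.2],76.6)
E
```

```text
clock: 24.3
eef_pos: [0.3799, -0.3374, 0.2351]
tool_rot: [0.047, 0.999, -0.001, 0.002]
ft_force: [0.9, 0.6, -0.1]
grip_width: 0.0856
grasp_force: 0.0
tall_white [([0.635, 0.304, -0.002], 0.91), ([0.376, -0.337, 0.002], 0.57)]
tall_green [([0.585, -0.355, 0.005], 0.65)]
low_used [([0.563, 0.05, 0.008], 0.9)]
rack [([0.503, 0.327, 0.04], 0.32)]
pos [ 0.3782 -0.3358  0.2315] yheading 84.6 shift [-0.979  2.676  0.212] turn 0.0444 j6 -0.63 t 24.55
```

View pics/top7.png

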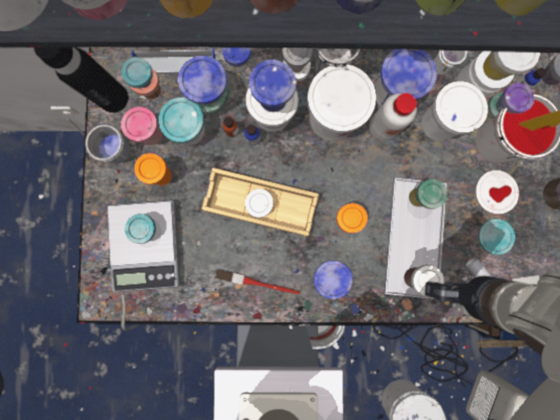

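Both tall pots stand on the tray, green at (431,193) and white at (428,280), and the rack holds only low_used at (259,203). I'll go to it.

```bash
python3 -m creep '1 -0.15 0.35 0 0;1 -0.25 0.7 0 0.02;1 -0.35 1 0 0.044;1 -0.35 1 0 0.044;1 -0.35 1 0 0.044'|sed -n 2p; python3 -m creep '1 -0.1 0.4 0 0;1 -0.15 0.8 0 0;1 -0.2 1 0 0;1 -0.2 1 0 0;1 -0.2 1 0 0'|sed -n 2p; python3 - <<'E'
from h import *
c=[onz('top',q,.06)[:2] for q in [(211,170),(320,190),(312,235),(203,209)]]; print(np.round(c,4).tolist(),np.mean(c,0))
go([.562,.05,.16],76.6)
E
```

```text
eef_pos: [0.4449, -0.1921, 0.2324]
eef_pos: [0.5085, -0.0545, 0.2328]
[[0.6411, 0.1673], [0.5939, -0.0958], [0.4856, -0.0764], [0.5466, 0.1848]] [0.56678883 0.04499523]
pos [ 0.5085 -0.0545  0.2328] yheading 76.58 shift [-0.186  0.761  0.485] turn -0.0001 j6 0.13 t 25.8
```

```bash
python3 -m creep '1 -0.1 0.35 0.1 0;1 -0.186 0.761 0.3 0;1 -0.186 0.761 0.485 0;1 -0.186 0.761 0.485 0;1 -0.186 0.761 0.485 0;1 -0.186 0.761 0.485 0'|sed -n 2p; python3 - <<'E'
from h import *
im=snap('wrist','w8.png'); go([.562,.05,.055],76.6); np.save('w8p.npy',camera_params('wrist'),allow_pickle=True)
for k in ('low_used','rack'): print(k,[(np.round(d['at'],3).tolist(),round(d['conf'],2)) for d in spot_point(k,'wrist')])
E
```

```text
eef_pos: [0.5633, 0.0503, 0.1623]
pos [0.5632 0.0505 0.1622] yheading 76.57 shift [ 0.009 -0.006  0.715] turn -0.0001 j6 0.32 t 26.6
low_used [([0.565, 0.05, 0.007], 0.57)]
rack []
```

View pics/w8.png

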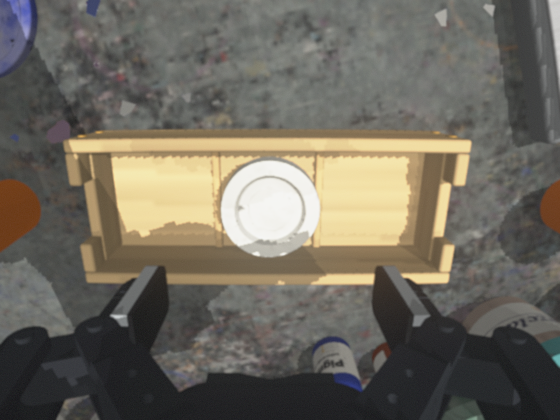

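The lid is at (270,208), the battens at columns 218 and 319, and the rack spans columns 66–470 with walls at rows 138–284. I'll grip now, and also work out the rack centre from this view.

```bash
python3 -m creep '1 0 0 0.2 0;1 0.009 -0.006 0.4 0;1 0.009 -0.006 0.6 0;1 0.009 -0.006 0.715 0;1 0.009 -0.006 0.715 0;0 0.009 -0.006 0.715 0;0 0.009 -0.006 0.715 0;0 0.009 -0.006 0.715 0;0 0.009 -0.006 0.715 0;0 0.009 -0.006 0.715 0;0 0.009 -0.006 0.715 0;0 0.009 -0.006 0.715 0'; python3 - <<'E'
from h import *
p=np.load('w8p.npy',allow_pickle=True).item()
a=[onz('',q,.06,p) for q in [(66,138),(470,138),(88,284),(452,284),(268,138),(268,284)]]; print(np.round(a,4).tolist())
print([onz('',q,.008,p).round(4) for q in [(218,200),(319,200)]])
E
```

```text
clock: 28.2
eef_pos: [0.5625, 0.051, 0.0552]
tool_rot: [0.116, 0.993, 0.0, 0.002]
ft_force: [-0.0, 0.2, 6.6]
grip_width: 0.0584
grasp_force: 64.9
[[0.4832, -0.0661, 0.06], [0.5429, 0.1851, 0.06], [0.5851, -0.0922, 0.06], [0.6462, 0.1652, 0.06], [0.5142, 0.0594, 0.06], [0.6138, 0.0355, 0.06]]
[array([0.5592, 0.0067, 0.008 ]), array([0.578 , 0.0861, 0.008 ])]
```

```bash
python3 -m creep '0 0 0 -0.1 0;0 0 0 -0.3 0;0 0 0 -0.6 0;0 0 0 -0.95 0;0 0 0 -1 0;0 0 0 -1 0'; python3 - <<'E'
from h import *
go([.48,-.345,.2],84.6)
E
```

```text
clock: 28.95
eef_pos: [0.5609, 0.051, 0.2037]
tool_rot: [0.116, 0.993, 0.0, 0.0]
ft_force: [-0.6, 0.1, -2.2]
grip_width: 0.0582
grasp_force: 64.7
pos [0.5609 0.051  0.2037] yheading 76.68 shift [-0.084 -2.693  0.024] turn -0.044 j6 0.32 t 28.95
```

```bash
python3 -m creep '0 0 -0.25 0 0;0 -0.02 -0.6 0 0;0 -0.03 -1 0 0;0 -0.03 -1 0 0;0 -0.03 -1 0 0'|sed -n 2p; python3 -m creep '0 0 -0.35 0 0;0 -0.02 -0.7 0 -0.02;0 -0.03 -1 0 -0.044;0 -0.03 -1 0 -0.044;0 -0.03 -1 0 -0.044'|sed -n 2p;python3 - <<'E'
from h import *
go([.48,-.345,.062],84.6)
E
```

```text
eef_pos: [0.5297, -0.0959, 0.2014]
eef_pos: [0.5008, -0.2415, 0.2024]
pos [ 0.5008 -0.2415  0.2024] yheading 84.67 shift [ 0.072 -0.701  0.935] turn 0.0004 j6 -0.36 t 30.2
```

```bash
python3 -m creep '0 0.03 -0.3 0 0;0 0.072 -0.6 0 0;0 0.072 -0.701 0.1 0;0 0.072 -0.701 0.4 0;0 0.072 -0.701 0.7 0;0 0.072 -0.701 0.88 0;0 0.072 -0.701 0.94 0;0 0.072 -0.701 0.97 0;0 0.072 -0.701 0.985 0;0 0.072 -0.701 1 0;0 0.072 -0.701 1 0'|sed -n 2,4p
```

```text
eef_pos: [0.4802, -0.3469, 0.0538]
tool_rot: [0.047, 0.999, -0.0, 0.0]
ft_force: [0.4, -0.1, -1.8]
```

```bash
python3 -m creep '0 0 0 0.01 0;0 0 0 0.018 0;0 0 0 0.023 0;0 0 0 0.028 0;0 0 0 0.028 0'|sed -n 2,4p
```

```text
eef_pos: [0.4802, -0.3468, 0.0503]
tool_rot: [0.047, 0.999, -0.0, 0.0]
ft_force: [-2.2, 1.0, 6.5]
```

```bash
python3 -m creep '1 0 0 -0.01 0;1 0 0 -0.01 0;1 0 0 -0.01 0;1 0 0 -0.01 0;1 0 0 -0.15 0;1 0 0 -0.4 0;1 0 0 -0.75 0;1 0 0 -1 0;1 0 0 -1 0'|sed -n 2p; python3 - <<'E'
from h import *
snap('top','top9.png')
for k in ('tall_white','tall_green','low_used','low_fresh','scale_pan'): print(k,[(np.round(d['at'],3).tolist(),round(d['conf'],2)) for d in spot_point(k,'top')])
go([.5,.326,.24],76.6)
E
```

```text
eef_pos: [0.4819, -0.348, 0.2032]
tall_white [([0.376, -0.342, 0.002], 0.91), ([0.637, 0.301, -0.001], 0.9)]
tall_green [([0.526, -0.168, -0.001], 0.72), ([0.583, -0.355, 0.001], 0.61)]
low_used [([0.478, -0.346, 0.004], 0.77)]
low_fresh [([0.5, 0.324, 0.044], 0.96)]
scale_pan [([0.485, 0.339, 0.04], 0.88)]
pos [ 0.4791 -0.3461  0.1971] yheading 84.59 shift [ 0.284  4.474 -0.277] turn 0.0444 j6 -0.53 t 33.625
```

```bash
python3 -m creep '1 0.05 0.35 -0.2 0;1 0.1 0.7 -0.2 0.02;1 0.1 1 -0.2 0.044;1 0.1 1 -0.2 0.044;1 0.1 1 -0.2 0.044'|sed -n 2p; for i in 1 2 3; do python3 -m creep '1 0.06 0.4 0 0;1 0.13 0.8 0 0;1 0.2 1 0 0;1 0.2 1 0 0'|sed -n 2p; done; python3 - <<'E'
from h import *
go([.5,.326,.17],76.6)
im=snap('wrist','w10.png'); np.save('w10p.npy',camera_params('wrist'),allow_pickle=True)
for k in ('low_fresh','scale_pan'): print(k,[(np.round(d['at'],3).tolist(),round(d['conf'],2)) for d in spot_point(k,'wrist')])
E
```

```text
eef_pos: [0.479, -0.196, 0.2284]
eef_pos: [0.4845, -0.0424, 0.2286]
eef_pos: [0.4905, 0.11, 0.2285]
eef_pos: [0.4962, 0.2625, 0.2283]
pos [0.4962 0.2625 0.2283] yheading 76.71 shift [0.073 0.418 0.388] turn 0.0006 j6 0.72 t 35.75
low_fresh [([0.5, 0.326, 0.041], 0.91)]
scale_pan []
```

View pics/w10.png

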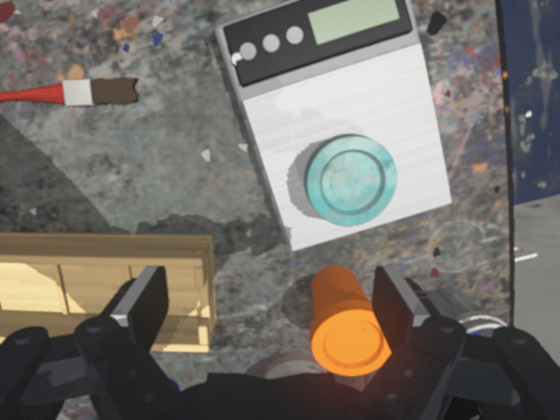

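The pan corners are at (243,99), (419,44), (452,204) and (293,250). The teal lid is at (351,179).

```bash
python3 - <<'E'
from h import *
p=np.load('w10p.npy',allow_pickle=True).item(); pt=camera_params('top')
c=np.array([onz('',q,.042,p) for q in [(243,99),(419,44),(452,204),(293,250)]]); print(c.round(4).tolist(),'pan',c.mean(0).round(4), [np.linalg.norm(c[i]-c[(i+1)%4]).round(4) for i in range(4)])
print('lid',onz('',(351,179),.096,p), tri([ray('',(351,179),p),ray('top',(139.5,228.5),pt)]))
t=np.array([onz('top',q,.042) for q in [(108,206),(174,202),(176,262),(110,266)]]); print(t.round(3).tolist(),t.mean(0))
E
```

```text
[[0.4197, 0.2543, 0.042], [0.409, 0.405, 0.042], [0.5528, 0.4187, 0.042], [0.5634, 0.2657, 0.042]] pan [0.4862 0.3359 0.042 ] [np.float64(0.1511), np.float64(0.1444), np.float64(0.1533), np.float64(0.1441)]
lid [0.49291151 0.32119627 0.096     ] (array([0.4970635 , 0.32475279, 0.08637925]), [np.float64(0.0022880961731757687), np.float64(0.0022880961731756113)])
[[0.554, 0.422, 0.042], [0.565, 0.26, 0.042], [0.419, 0.251, 0.042], [0.408, 0.412, 0.042]] [0.48651022 0.33608669 0.042     ]
```

```bash
python3 -m creep '1 0.07 0.3 0.1 0;1 0.085 0.405 0.3 0;1 0.085 0.405 0.388 0;1 0.085 0.405 0.388 0;1 0.085 0.405 0.388 0'|sed -n 2p; python3 - <<'E'
from h import *
im=snap('wrist','w11.png'); go([.498,.325,.09],76.6); pp=camera_params('wrist')
for k in ('low_fresh',): print(k,[(np.round(d['at'],3).tolist(),round(d['conf'],2)) for d in spot_point(k,'wrist')])
h=cv2.cvtColor(im,cv2.COLOR_RGB2HSV); m=cv2.inRange(h,(80,70,40),(100,255,255)); m[300:]=0
c=max(cv2.findContours(m,0,1)[0],key=cv2.contourArea); e=cv2.fitEllipse(cv2.convexHull(c)); print(e, onz('',e[0],.094,pp))
E
```

```text
eef_pos: [0.4977, 0.3237, 0.1721]
pos [0.4978 0.324  0.1723] yheading 76.59 shift [0.001 0.006 0.549] turn -0.0001 j6 0.81 t 36.575
low_fresh [([0.503, 0.323, 0.041], 0.92)]
((261.8970947265625, 240.1165771484375), (65.77542877197266, 92.44178771972656), 112.05883026123047) [0.50463185 0.31590922 0.094     ]
```

```bash
python3 - <<'E'
from h import *
im=cv2.imread('pics/w11.png'); h=cv2.cvtColor(im,cv2.COLOR_BGR2HSV); m=cv2.inRange(h,(78,35,30),(108,255,255)); m[320:]=0; m[:,:120]=0;m[:,420:]=0
c=max(cv2.findContours(m,0,1)[0],key=cv2.contourArea); print(cv2.boundingRect(c),cv2.contourArea(c))
d=cut_out('low_fresh','wrist')
for q in d:
    M=q['pixels'].astype(np.uint8); print(q['conf'],cv2.boundingRect(M),M.sum())
e=cv2.minEnclosingCircle(c);print(e, onz('wrist',e[0],.094))
E
```

```text
(216, 168, 112, 108) 8996.0
0.9 (216, 162, 112, 115) 10120
((271.14031982421875, 221.0504150390625), 56.57217025756836) [0.49378284 0.32461699 0.094     ]
```

```bash
python3 -m creep '1 0 0 0.2 0;1 0.01 0.006 0.4 0;1 0.01 0.006 0.52 0;1 0.01 0.006 0.55 0;1 0.01 0.006 0.55 0;0 0.01 0.006 0.55 0;0 0.01 0.006 0.55 0;0 0.01 0.006 0.55 0;0 0.01 0.006 0.55 0;0 0.01 0.006 0.55 0;0 0.01 0.006 0.55 0;0 0.01 0.006 0.55 0'; python3 -m creep '0 0 0 -0.1 0;0 0 0 -0.3 0;0 0 0 -0.6 0;0 0 0 -0.8 0;0 0 0 -0.8 0;0 0 0 -0.8 0'; python3 - <<'E'
from h import *
go([.5645,.0478,.2],76.6)
E
```

```text
clock: 38.17
eef_pos: [0.4966, 0.3264, 0.0904]
tool_rot: [0.116, 0.993, 0.001, 0.001]
ft_force: [-0.8, -0.8, 5.6]
grip_width: 0.0609
grasp_force: 64.8
clock: 38.92
eef_pos: [0.4951, 0.3257, 0.2076]
tool_rot: [0.116, 0.993, -0.0, -0.001]
ft_force: [-0.6, 1.1, -1.6]
grip_width: 0.061
grasp_force: 65.5
pos [0.4951 0.3257 0.2076] yheading 76.68 shift [-0.877 -1.696  0.051] turn 0.0004 j6 0.81 t 38.925
```

```bash
python3 -m creep '0 -0.15 -0.2 0 0;0 -0.3 -0.5 0 0;0 -0.45 -0.85 0 0;0 -0.45 -0.85 0 0;0 -0.45 -0.85 0 0'|sed -n 2p; python3 -m creep '0 -0.15 -0.3 0 0;0 -0.3 -0.6 0 0;0 -0.427 -0.846 0 0;0 -0.427 -0.846 0 0;0 -0.427 -0.846 0 0;0 -0.427 -0.846 0.2 0;0 -0.427 -0.846 0.2 0'|sed -n 2p; python3 - <<'E'
from h import *
im=snap('wrist','w12.png')
for k in ('low_fresh',): print(k,[(np.round(d['at'],3).tolist(),round(d['conf'],2)) for d in spot_point(k,'wrist')])
go([.5645,.0478,.06],76.6)
E
```

```text
eef_pos: [0.5312, 0.186, 0.2069]
eef_pos: [0.5627, 0.0499, 0.1759]
low_fresh [([0.568, 0.047, 0.124], 0.58)]
pos [0.5647 0.0495 0.1785] yheading 76.8 shift [-0.002 -0.011  0.79 ] turn 0.0011 j6 0.32 t 40.525
```

View pics/w12.png

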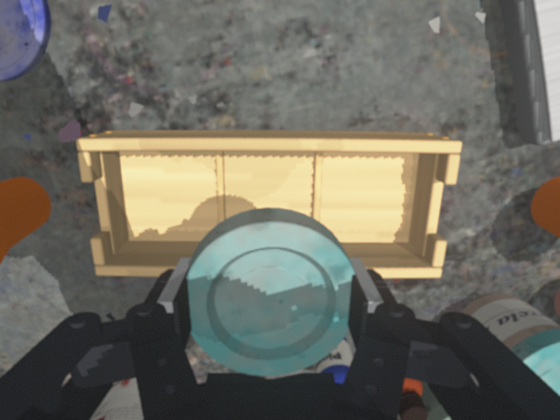

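The battens at columns 219 and 318 are centred on the held pot at column 270. I'll lower it.

```bash
python3 -m creep '0 -0.003 -0.008 0.2 0;0 -0.003 -0.008 0.45 0;0 -0.003 -0.008 0.65 0;0 -0.003 -0.008 0.74 0;0 -0.003 -0.008 0.78 0;0 -0.003 -0.008 0.795 0;0 -0.003 -0.008 0.805 0;0 -0.003 -0.008 0.805 0'|sed -n 2,4p
```

```text
eef_pos: [0.5656, 0.0469, 0.0583]
tool_rot: [0.116, 0.993, 0.0, 0.001]
ft_force: [-0.5, 0.2, -1.6]
```

```bash
python3 -m creep '0 0 0 0.008 0;0 0 0 0.013 0;0 0 0 0.018 0;0 0 0 0.018 0'|sed -n 2,4p
```

```text
eef_pos: [0.5656, 0.0468, 0.0564]
tool_rot: [0.116, 0.993, 0.0, 0.001]
ft_force: [-3.0, 0.3, 6.4]
```

```bash
python3 -m creep '1 0 0 -0.008 0;1 0 0 -0.008 0;1 0 0 -0.008 0;1 0 0 -0.008 0;1 0 0 -0.15 0;1 0 0 -0.4 0;1 0 0 -0.75 0;1 0 0 -1 0;1 0 0 -1 0'|sed -n 2p; python3 - <<'E'
from h import *
im=snap('wrist','w13.png')
for k in ('low_fresh',): print(k,[(np.round(d['at'],3).tolist(),round(d['conf'],2)) for d in spot_point(k,'wrist')])
go([.48,-.347,.2],84.6)
E
```

```text
eef_pos: [0.5674, 0.0471, 0.2088]
low_fresh [([0.568, 0.044, 0.004], 0.83)]
pos [0.565  0.0468 0.2047] yheading 76.68 shift [-0.054 -2.686  0.031] turn -0.044 j6 0.32 t 43.25
```

View pics/w13.png

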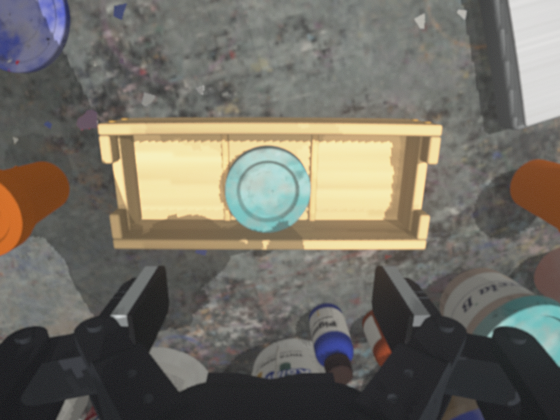

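Fresh sits centred in the middle cell, lid at (268,189) between the battens at columns 226 and 312. Now I'll fetch low_used.

```bash
python3 -m creep '1 0 -0.4 0 0;1 -0.02 -0.8 0 0;1 -0.03 -1 0 0;1 -0.03 -1 0 0'|sed -n 2p; python3 -m creep '1 0 -0.4 0 0;1 -0.02 -0.8 0 -0.02;1 -0.03 -1 0 -0.044;1 -0.03 -1 0 -0.044;1 -0.03 -1 0 -0.044'|sed -n 2p;python3 - <<'E'
from h import *
go([.48,-.347,.06],84.6)
E
```

```text
eef_pos: [0.5333, -0.102, 0.2027]
eef_pos: [0.5047, -0.2457, 0.2038]
pos [ 0.5047 -0.2457  0.2038] yheading 84.63 shift [ 0.099 -0.689  0.958] turn 0.0002 j6 -0.36 t 44.375
```

```bash
python3 -m creep '1 0.05 -0.35 0 0;1 0.099 -0.689 0 0;1 0.099 -0.689 0.1 0;1 0.099 -0.689 0.4 0;1 0.099 -0.689 0.7 0;1 0.099 -0.689 0.95 0;1 0.099 -0.689 1 0;1 0.099 -0.689 1 0'|sed -n 2,4p; python3 -m creep '1 0 0 0.015 0;0 0 0 0.015 0;0 0 0 0.015 0;0 0 0 0.015 0;0 0 0 0.015 0;0 0 0 0.015 0;0 0 0 0.015 0;0 0 0 0.015 0'|sed -n 2,6p;  python3 -m creep '0 0 0 -0.1 0;0 0 0 -0.3 0;0 0 0 -0.6 0;0 0 0 -0.95 0;0 0 0 -1 0;0 0 0 -1 0'|sed -n 2,5p; python3 - <<'E'
from h import *
go([.486,.337,.2],76.6)
E
```

```text
eef_pos: [0.4809, -0.3473, 0.055]
tool_rot: [0.046, 0.999, 0.0, -0.0]
ft_force: [1.1, 0.3, -0.4]
eef_pos: [0.4814, -0.3492, 0.0545]
tool_rot: [0.047, 0.999, -0.001, 0.002]
ft_force: [0.4, 1.3, 5.4]
grip_width: 0.0583
grasp_force: 64.4
eef_pos: [0.4802, -0.3489, 0.2034]
tool_rot: [0.047, 0.999, -0.0, 0.001]
ft_force: [-0.3, -0.7, -1.8]
grip_width: 0.0583
pos [ 0.4802 -0.3489  0.2034] yheading 84.58 shift [0.393 4.556 0.019] turn 0.0444 j6 -0.53 t 47.125
```

```bash
python3 -m creep '0 0.03 0.25 0 0;0 0.1 0.6 0 0.02;0 0.1 1 0 0.044;0 0.1 1 0 0.044;0 0.1 1 0 0.044'|sed -n 2p; for i in 1 2 3; do python3 -m creep '0 0.06 0.35 0 0;0 0.13 0.7 0 0;0 0.2 1 0 0;0 0.2 1 0 0;0 0.2 1 0 0'|sed -n 2p; done; python3 - <<'E'
from h import *
go([.486,.337,.1],76.6)
E
```

```text
eef_pos: [0.4787, -0.1975, 0.2012]
eef_pos: [0.4848, -0.0462, 0.2021]
eef_pos: [0.4905, 0.1063, 0.2022]
eef_pos: [0.496, 0.2589, 0.2022]
pos [0.496  0.2589 0.2022] yheading 76.55 shift [0.185 0.492 0.681] turn -0.0003 j6 0.72 t 49.625
```

```bash
python3 -m creep '0 0.1 0.25 0 0;0 0.185 0.492 0 0;0 0.185 0.492 0.05 0;0 0.185 0.492 0.3 0;0 0.185 0.492 0.5 0;0 0.185 0.492 0.62 0;0 0.185 0.492 0.68 0;0 0.185 0.492 0.70 0;0 0.185 0.492 0.71 0;0 0.185 0.492 0.71 0'|sed -n 2,4p
```

```text
eef_pos: [0.486, 0.3391, 0.0969]
tool_rot: [0.116, 0.993, 0.0, 0.001]
ft_force: [0.0, -0.5, -2.0]
```

```bash
python3 -m creep '0 0 -0.01 0.01 0;0 0 -0.01 0.018 0;0 0 -0.01 0.022 0;0 0 -0.01 0.022 0'|sed -n 2,4p
```

```text
eef_pos: [0.4853, 0.3376, 0.0936]
tool_rot: [0.116, 0.993, 0.0, 0.0]
ft_force: [-1.1, -0.8, 4.3]
```

Contact. I'll release, retreat and check the placing.

```bash
python3 -m creep '1 0 0 -0.008 0;1 0 0 -0.008 0;1 0 0 -0.008 0;1 0 0 -0.008 0;1 0 0 -0.15 0;1 0 0 -0.4 0;1 0 0 -0.75 0;1 0 0 -1 0;1 0 0 -1 0'|sed -n 2p; python3 - <<'E'
from h import *
im=snap('wrist','w14.png'); np.save('w14p.npy',camera_params('wrist'),allow_pickle=True)
for c in ('wrist','top'):
  if c=='top': camera(c)
  for k in ('low_used','scale_pan','low_fresh'): print(k,[(np.round(d['at'],3).tolist(),round(d['conf'],2)) for d in spot_point(k,c)])
go([.481,-.05,.24],76.6)
E
```

```text
eef_pos: [0.487, 0.3387, 0.247]
low_used [([0.486, 0.337, 0.039], 0.92)]
scale_pan []
low_fresh [([0.571, 0.048, 0.006], 0.79), ([0.482, 0.338, 0.042], 0.62)]
low_used [([0.484, 0.341, 0.042], 0.78), ([0.568, 0.049, 0.006], 0.75)]
scale_pan [([0.488, 0.343, 0.041], 0.81)]
low_fresh [([0.567, 0.049, 0.007], 0.88)]
pos [0.4847 0.3371 0.2414] yheading 76.68 shift [-0.571 -2.517  0.013] turn 0.0004 j6 0.84 t 52.9
```

View pics/w14.png

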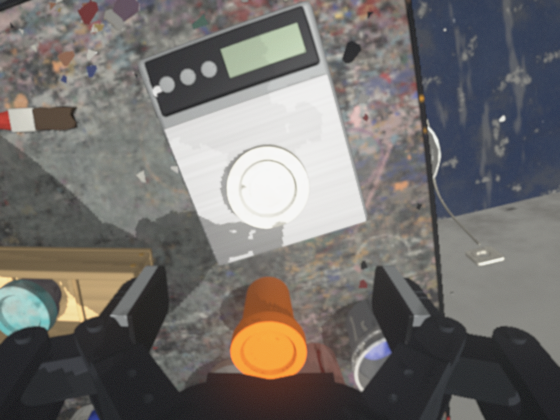

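The used pot sits centred on the pan, lid at (268,187). Next I'll return tall_white from the tray.

```bash
for i in 1 2 3; do python3 -m creep '1 0 -0.4 0 0;1 -0.05 -0.8 0 0;1 -0.07 -1 0 0;1 -0.07 -1 0 0;1 -0.07 -1 0 0'|sed -n 2p; done; python3 - <<'E'
from h import *
go([.38,-.337,.24],84.6)
E
```

```text
eef_pos: [0.4611, 0.1895, 0.2427]
eef_pos: [0.4371, 0.0419, 0.2427]
eef_pos: [0.4128, -0.1064, 0.2427]
pos [ 0.4128 -0.1064  0.2427] yheading 76.79 shift [-0.139 -1.546  0.017] turn -0.0434 j6 -0.02 t 54.775
```

```bash
python3 -m creep '1 -0.05 -0.4 0 0;1 -0.08 -0.8 0 -0.02;1 -0.09 -1 0 -0.044;1 -0.09 -1 0 -0.044'|sed -n 2p; python3 -m creep '1 0 -0.3 0.1 0;1 0.04 -0.56 0.2 0;1 0.04 -0.56 0.3 0;1 0.04 -0.56 0.3 0;1 0.04 -0.56 0.3 0'|sed -n 2p; python3 - <<'E'
from h import *
camera('wrist')
print([(np.round(d['at'],3).tolist(),round(d['conf'],2)) for d in spot_point('tall_white','wrist')])
go([.38,-.337,.1015],84.6)
E
```

```text
eef_pos: [0.3913, -0.257, 0.2425]
eef_pos: [0.3777, -0.3384, 0.1983]
[([0.379, -0.337, 0.002], 0.97), ([0.48, -0.347, -0.002], 0.73)]
pos [ 0.3778 -0.339   0.1987] yheading 84.7 shift [-0.013  0.015  0.648] turn 0.0006 j6 -0.64 t 56.0
```

```bash
python3 -m creep '1 -0.013 0.015 0.2 0;1 -0.013 0.015 0.4 0;1 -0.013 0.015 0.6 0;1 -0.013 0.015 0.648 0;1 -0.013 0.015 0.648 0;0 -0.013 0.015 0.648 0;0 -0.013 0.015 0.648 0;0 -0.013 0.015 0.648 0;0 -0.013 0.015 0.648 0;0 -0.013 0.015 0.648 0;0 -0.013 0.015 0.648 0;0 -0.013 0.015 0.648 0'|sed -n 2,6p; python3 -m creep '0 0 0 -0.1 0;0 0 0 -0.3 0;0 0 0 -0.6 0;0 0 0 -0.95 0;0 0 0 -1 0;0 0 0 -1 0'|sed -n 2,5p; python3 - <<'E'
from h import *
go([.584,.125,.24],76.6)
E
```

```text
eef_pos: [0.3803, -0.3388, 0.103]
tool_rot: [0.047, 0.999, -0.001, 0.002]
ft_force: [0.0, 0.0, 5.4]
grip_width: 0.0621
grasp_force: 64.4
eef_pos: [0.3789, -0.3377, 0.2509]
tool_rot: [0.047, 0.999, -0.0, 0.0]
ft_force: [0.3, -0.0, -3.5]
grip_width: 0.0618
pos [ 0.3789 -0.3377  0.2509] yheading 84.6 shift [-1.071  3.2    0.072] turn 0.0444 j6 -0.63 t 58.25
```

```bash
python3 -m creep '0 -0.1 0.25 0 0;0 -0.2 0.6 0 0.02;0 -0.33 1 0 0.044;0 -0.33 1 0 0.044;0 -0.33 1 0 0.044'|sed -n 2p; for i in 1 2; do python3 -m creep '0 -0.06 0.35 0 0;0 -0.13 0.7 0 0;0 -0.2 1 0 0;0 -0.2 1 0 0;0 -0.2 1 0 0'|sed -n 2p; done; python3 - <<'E'
from h import *
go([.584,.125,.114],76.6)
E
```

```text
eef_pos: [0.4415, -0.1925, 0.2489]
eef_pos: [0.5054, -0.0555, 0.2497]
eef_pos: [0.5695, 0.0832, 0.25]
pos [0.5695 0.0832 0.25  ] yheading 76.56 shift [-0.031  0.295  0.906] turn -0.0002 j6 0.38 t 60.125
```

```bash
python3 -m creep '0 -0.031 0.2 0 0;0 -0.031 0.295 0 0;0 -0.031 0.295 0.1 0;0 -0.031 0.295 0.35 0;0 -0.031 0.295 0.6 0;0 -0.031 0.295 0.78 0;0 -0.031 0.295 0.87 0;0 -0.031 0.295 0.9 0;0 -0.031 0.295 0.92 0;0 -0.031 0.295 0.93 0;0 -0.031 0.295 0.93 0'|sed -n 2,4p
```

```text
eef_pos: [0.5851, 0.1272, 0.1118]
tool_rot: [0.116, 0.993, 0.0, 0.001]
ft_force: [-0.2, 0.6, -3.1]
```

```bash
python3 -m creep '0 0 -0.01 0.01 0;0 0 -0.01 0.018 0;0 0 -0.01 0.025 0;0 0 -0.01 0.025 0;0 0 -0.01 0.025 0'|sed -n 2,4p
```

```text
eef_pos: [0.5847, 0.1254, 0.1081]
tool_rot: [0.116, 0.993, 0.0, 0.001]
ft_force: [-0.7, -1.8, 3.9]
```

Contact. I'll release and then fetch green.

```bash
python3 -m creep '1 0 0 -0.005 0;1 0 0 -0.005 0;1 0 0 -0.005 0;1 0 0 -0.005 0;1 0 0 -0.15 0;1 0 0 -0.4 0;1 0 0 -0.75 0;1 0 0 -0.9 0;1 0 0 -0.9 0'|sed -n 2p; python3 - <<'E'
from h import *
for c in ('wrist','top'):
  camera(c)
  for k in ('tall_white','tall_green','low_fresh'): print(k,[(np.round(d['at'],3).tolist(),round(d['conf'],2)) for d in spot_point(k,c)])
go([.581,-.357,.24],84.6)
E
```

```text
eef_pos: [0.5856, 0.1259, 0.2447]
tall_white [([0.635, 0.301, -0.0], 0.88), ([0.585, 0.126, 0.008], 0.61)]
tall_green [([0.584, 0.128, 0.008], 0.54)]
low_fresh [([0.569, 0.047, 0.004], 0.56)]
tall_white [([0.581, 0.125, 0.004], 0.73), ([0.569, 0.047, 0.008], 0.66)]
tall_green [([0.525, -0.169, -0.001], 0.57)]
low_fresh [([0.569, 0.044, 0.005], 0.9), ([0.477, -0.341, 0.001], 0.47)]
pos [0.5838 0.1254 0.2411] yheading 76.68 shift [-0.723 -3.134  0.009] turn -0.044 j6 0.44 t 63.65
```

```bash
for i in 1 2; do python3 -m creep '1 -0.1 -0.4 0 0;1 -0.2 -0.8 0 0;1 -0.23 -1 0 0;1 -0.23 -1 0 0;1 -0.23 -1 0 0'|sed -n 2p; done;  python3 -m creep '1 -0.1 -0.4 0 0;1 -0.2 -0.8 0 -0.02;1 -0.23 -1 0.2 -0.044;1 -0.23 -1 0.2 -0.044;1 -0.23 -1 0.2 -0.044'|sed -n 2p; python3 - <<'E'
from h import *
camera('wrist')
print([(np.round(d['at'],3).tolist(),round(d['conf'],2)) for d in spot_point('tall_green','wrist')])
go([.581,-.357,.094],84.6)
E
```

```text
eef_pos: [0.5833, -0.0279, 0.242]
eef_pos: [0.5826, -0.1806, 0.2422]
eef_pos: [0.5821, -0.3341, 0.2126]
[([0.58, -0.354, 0.002], 0.91), ([0.526, -0.167, -0.002], 0.59)]
pos [ 0.5825 -0.3342  0.2138] yheading 84.74 shift [-0.002 -0.152  0.799] turn 0.0008 j6 -0.43 t 65.625
```

```bash
python3 -m creep '1 0 -0.15 0 0;1 0 -0.15 0.1 0;1 0 -0.15 0.4 0;1 0 -0.15 0.7 0;1 0 -0.15 0.8 0;1 0 -0.15 0.8 0;0 0 -0.15 0.8 0;0 0 -0.15 0.8 0;0 0 -0.15 0.8 0;0 0 -0.15 0.8 0;0 0 -0.15 0.8 0;0 0 -0.15 0.8 0'|sed -n 2,6p; python3 -m creep '0 0 0 0 0;0 0 0 -0.1 0;0 0 0 -0.3 0;0 0 0 -0.6 0;0 0 0 -0.95 0;0 0 0 -1 0;0 0 0 -1 0'|sed -n 2,5p; python3 - <<'E'
from h import *
go([.5445,-.031,.24],76.6)
E
```

```text
eef_pos: [0.5811, -0.3591, 0.0957]
tool_rot: [0.047, 0.999, -0.001, 0.003]
ft_force: [0.6, 1.1, 7.3]
grip_width: 0.0595
grasp_force: 65.2
eef_pos: [0.5792, -0.3588, 0.2431]
tool_rot: [0.047, 0.999, -0.0, 0.001]
ft_force: [-0.6, 0.1, -2.8]
grip_width: 0.0596
pos [ 0.5792 -0.3588  0.2431] yheading 84.58 shift [0.437 2.154 0.019] turn 0.0444 j6 -0.46 t 68.0
```

```bash
python3 -m creep '0 0.05 0.25 0 0;0 0.15 0.6 0 0.02;0 0.2 1 0 0.044;0 0.2 1 0 0.044;0 0.2 1 0 0.044'|sed -n 2p; python3 -m creep '0 0.15 0.35 0 0;0 0.3 0.7 0 0;0 0.38 1 0 0;0 0.38 1 0 0;0 0.38 1 0 0'|sed -n 2p; python3 - <<'E'
from h import *
go([.5445,-.031,.106],76.6)
E
```

```text
eef_pos: [0.5628, -0.2062, 0.2408]
eef_pos: [0.5427, -0.0486, 0.2417]
pos [ 0.5427 -0.0486  0.2417] yheading 76.61 shift [0.015 0.118 0.905] turn 0.0001 j6 0.14 t 69.25
```

```bash
python3 -m creep '0 0.015 0.115 0 0;0 0.015 0.115 0 0;0 0.015 0.115 0.1 0;0 0.015 0.115 0.35 0;0 0.015 0.115 0.6 0;0 0.015 0.115 0.78 0;0 0.015 0.115 0.87 0;0 0.015 0.115 0.91 0;0 0.015 0.115 0.92 0;0 0.015 0.115 0.92 0'|sed -n 2,4p
```

```text
eef_pos: [0.5451, -0.0301, 0.1053]
tool_rot: [0.116, 0.993, 0.0, 0.001]
ft_force: [0.4, -0.3, -1.8]
```

```bash
python3 -m creep '0 0 0 0.012 0;0 0 0 0.02 0;0 0 0 0.027 0;0 0 0 0.033 0;0 0 0 0.033 0'|sed -n 2,4p
```

```text
eef_pos: [0.5451, -0.0301, 0.1008]
tool_rot: [0.116, 0.993, -0.0, 0.001]
ft_force: [-0.5, -0.2, 5.7]
```

```bash
python3 -m creep '1 0 0 -0.006 0;1 0 0 -0.006 0;1 0 0 -0.006 0;1 0 0 -0.006 0;1 0 0 -0.15 0;1 0 0 -0.4 0;1 0 0 -0.75 0;1 0 0 -0.9 0;1 0 0 -0.9 0;1 0 0 -0.9 0'|sed -n 2p; python3 - <<'E'
from h import *
for c in ('wrist','top','side'):
  snap(c,c+'_end.png')
  for k in ('tall_white','tall_green','low_fresh','low_used'): print(c,k,[(np.round(d['at'],3).tolist(),round(d['conf'],2)) for d in spot_point(k,c)])
E
```

```text
eef_pos: [0.5436, -0.03, 0.2329]
wrist tall_white [([0.585, 0.124, 0.004], 0.57)]
wrist tall_green [([0.549, -0.024, 0.007], 0.79), ([0.523, -0.167, -0.004], 0.63)]
wrist low_fresh [([0.571, 0.047, 0.006], 0.73)]
wrist low_used []
top tall_white [([0.633, 0.299, -0.0], 0.89), ([0.582, 0.125, 0.006], 0.69)]
top tall_green [([0.568, 0.044, 0.008], 0.74)]
top low_fresh [([0.569, 0.046, 0.009], 0.84)]
top low_used [([0.483, 0.34, 0.041], 0.8)]
side tall_white [([0.636, 0.302, -0.006], 0.92)]
side tall_green [([0.526, -0.165, 0.002], 0.92), ([0.55, -0.027, 0.01], 0.58)]
side low_fresh [([0.567, 0.042, 0.006], 0.96), ([0.583, 0.127, 0.007], 0.33)]
side low_used [([0.488, 0.337, 0.041], 0.84)]
```

```bash
python3 -c "
from h import *; print(ticket.job_done())"
```

```text
the job is handed in; nothing more can be done
None
```

The job is handed in at about 72 s, result not shown: by the last camera checks the low pots are changed over, both tall pots are back within about 7 mm of where they started, and all are let go.

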